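# Tip the torch-strip tray into the parts tote

### The arm

A 7-joint arm with a two-finger parallel gripper is mounted at the origin on the work surface. World frame = base frame: x ahead of the robot, y to its left, z up, the work surface at z = 0. Lengths are in m, angles in rad, forces in N, time in s.
With the tool pointing down it reaches from about 0.375 to 0.925 m from the base axis. Payload 3.1 kg.
Tool frame: the origin (TCP) lies on the centre line of the jaws, within the pads' length; the fingertips stand 11 mm ahead of it and the grasp point (between the pads) lies 8 mm behind it; z points along the fingers, y is the line along which they close (so a half turn about z gives the same grasp; the last joint's range is limited). The gripper opens to 85 mm and grips with 20 to 120 N. Pads are 22 mm wide; open, the fingers measure 114 mm over their backs; the gripper's body (76 mm by 85 mm) begins 54 mm behind the grasp point. The pads swing forward as they close: fully open they stand 13 mm farther back than shut.
Start: joints at [-1.249, 0.383, 0.044, 1.598, -0.018, 1.161, -0.05], TCP at [0.265, 0.594, 0.242] pointing down, gripper open.
Joint ranges: [-2.61, 2.61], [-0.41, 2.15], [-1.48, 1.57], [0, 2.5], [-1.57, 4.71], [0.05, 1.97], [-2.85, 2.85]. Speed limits (rad/s): [2.79, 2.79, 3.14, 3.14, 3.14, 3.14, 3.14].

### API

Orientations are given as a 3x3 rotation matrix whose columns are the frame's x, y, z axes.
In Python, from plant import ctrl, vision, job gives the robot as it stands.
- The arm moves only by the shell command python3 -m inch 'ROWS' [OPENING] [FORCE]. ROWS is text: rows parted by semicolons, each of 4 numbers parted by spaces: the shift along the tool's x, y, z in m, then the turn about the tool's z in degrees. In form: dx dy dz spin; .... A call has 1 to 10 rows; each row is the pose to reach, as a shift and turn from the pose commanded when the call began, along the tool's axes at that moment; what a row does not reach only later rows make up. A row lasts 1/8 s, in which the tool goes at most 62.5 mm and 10.7 degrees, less where a joint would pass 70% of its speed; a pose out of reach is approached as far as the arm can. A call with a gripper value outside its range is refused whole. OPENING is the opening, from -1 (shut) to 1 (fully open), set as the call begins (- or left out, the last holds). The fingers move at their own pace and stop on an object; FORCE is the grip in N (left out, the last holds). Time passes only in rows, so rows that repeat a pose let the fingers close. It gives the time, the measured TCP pose, the force, the opening and the grip force at its end, in the units of the state.
- ctrl.get_state(): the state, without advancing time (a new reading comes with each control period).
- vision.read_camera(name): name is "scene" or "top" or "wrist"; returns a dict with "pixels" (420x560x3 uint8, blue, green, red), "depth" (420x560 float32, m along the optical axis (not along the pixel's ray), 0 where there is no reading), "fx", "fy", "cx", "cy" (pixels), "pose" (4x4, takes a point from camera to world coordinates). Camera axes: x right, y up, looking along -z (the intrinsics and any distortion apply to the point x, -y, -z); pixel columns grow to the right and rows downward; lengths in m; the calibration is good to about 2 mm. A picture is of the moment at which its call begins.
- job.finish_job(): hands the job in; it is judged then, once.
The state is a dict: "time": time; "q": joint angles; "qd": joint speeds; "effort": joint torques, N m; "eef_pos": TCP position; "orientation": TCP orientation; "contact_force": force on the tool from outside, world axes, zero at the start; "moment": the same for the moment, N m; "grip_width": opening from 0.0 (shut) to 1.0 (fully open); "grasp_force": force on a finger pad.
Only numpy, scipy, OpenCV 4.12 (cv2) and the standard library are available. Lean on these libraries where they do the work, as an engineer would, in place of code of your own. Each camera call takes 0.05 s, during which the arm holds its last target. There are 200 camera calls.

### The job

Take the aluminium tray by its leaning black grip, carry it with its three torch parts to the yellow tote and, with its open lip brought over the tote's mouth and no more than about 90 mm above the rim, tip all three parts out into the tote. Then put the empty tray back upright on its black rubber pad, set down and not dropped, and let go. Do not pick the parts out with the fingers, and leave the other things on the bench where they are.

Things in the scene. Friction and masses are not known exactly. Their poses are not given: they have to be found in the camera images.
- tray: loose aluminium tray, a scoop 120 mm along x by 156 mm along y, sheet 3 mm, 0.22 kg empty, about 0.5 kg loaded. Back (-x) and side walls 45 mm high, no front (+x) wall. Origin at the centre of its underside, z up; at the start +x points to the robot's right (world -y) within 30 degrees. A black grip leans back from the top of the back wall: hold it hard (80 to 120 N), the load overhangs
- tray_grip (a point): middle of the tray's flat black grip, at (-80, 0, 76) mm in the tray's axes. The grip is 50 mm wide along y, 10 mm thick, leans 35 degrees back (it rises along -0.574, 0, 0.819 in the tray's axes), clear of the wall from 38 mm below this point to its end 27 mm above. Fingers pointing down along it close on its two broad faces
- tray_lip (a point): middle of the tray's open front edge, at (60, 0, 0) mm in the tray's axes; the parts slide out over it when the front is tipped down past 25 to 40 degrees
- pad: black rubber pad fixed to the bench, 200 x 220 mm, 4 mm thick, where the tray stands; origin at the centre of its underside. Pad and tote are to the left and right of the robot, either way round
- tote: yellow parts tote fixed to the bench, its empty inside 220 x 220 mm at the floor (4 mm thick), mouth 256 x 220 mm (x from -140 to 116 mm). Origin under its middle, z up. Side and far (+x) walls 115 mm high, 4 mm thick; the near (-x) wall leans outward, only 75 mm high
- barrel: torch lens barrel, loose in the tray: black tube 30 mm across between two square 38 mm aluminium flanges, 64 mm long along x, about 0.08 kg; origin at the centre of its underside
- carrier: battery carrier, loose in the tray: grey frame with two steel cells, 66 x 36 mm, 30 mm high, about 0.09 kg; origin at the centre of its underside
- bracket: dark steel U-shaped bracket, loose in the tray, 64 x 38 mm, 34 mm high, about 0.08 kg; origin at the centre of its underside
- carton: a small white carton, 90 x 60 mm, 50 mm high; origin at the centre of its underside
- torch: a black torch standing on its head, 54 mm across, 140 mm high; origin at the centre of its underside
- lens_unit: a squat black lens unit, 70 mm across, 45 mm high; origin at the centre of its underside
- jar: a glass jar with a red cap, 64 mm across, 60 mm high; origin at the centre of its underside
- screwdriver: a red-handled screwdriver, 190 mm long, lying on the bench; origin under its middle, x from handle to tip

How it is judged:
On the way, in this order (a step that is already met when the one before it is completed fails the run):
1. the tray is lifted clear of its pad, upright, with all three parts in it (height (world z) of tray above 0.03 m and angle between tray's own z axis and vertical below 0.35 rad and x of barrel in the frame of tray between -0.06 and 0.06 m and y of barrel in the frame of tray between -0.077 and 0.077 m and z of barrel in the frame of tray between -0.005 and 0.06 m and x of carrier in the frame of tray between -0.06 and 0.06 m and y of carrier in the frame of tray between -0.077 and 0.077 m and z of carrier in the frame of tray between -0.005 and 0.06 m and x of bracket in the frame of tray between -0.06 and 0.06 m and y of bracket in the frame of tray between -0.077 and 0.077 m and z of bracket in the frame of tray between -0.005 and 0.06 m), for 0.2 s.
2. the tray's lip is over the tote's mouth, no more than 100 mm above its 115 mm rim, the three parts still in the tray (x of tray_lip in the frame of tote between -0.15 and 0.12 m and y of tray_lip in the frame of tote between -0.115 and 0.115 m and z of tray_lip in the frame of tote below 0.215 m and x of barrel in the frame of tray between -0.06 and 0.06 m and y of barrel in the frame of tray between -0.077 and 0.077 m and z of barrel in the frame of tray between -0.005 and 0.06 m and x of carrier in the frame of tray between -0.06 and 0.06 m and y of carrier in the frame of tray between -0.077 and 0.077 m and z of carrier in the frame of tray between -0.005 and 0.06 m and x of bracket in the frame of tray between -0.06 and 0.06 m and y of bracket in the frame of tray between -0.077 and 0.077 m and z of bracket in the frame of tray between -0.005 and 0.06 m), for 0.1 s.
3. the tray is tipped more than 34 degrees with its lip still there (x of tray_lip in the frame of tote between -0.15 and 0.12 m and y of tray_lip in the frame of tote between -0.115 and 0.115 m and z of tray_lip in the frame of tote below 0.215 m and angle between tray's own z axis and vertical above 0.6 rad), for 0.1 s.
At the end, for the whole second after the job is handed in: all three parts lie still inside the tote, below its rim; the tray stands upright (within 6 degrees) and still on the rubber pad, its centre within 85 mm of the pad's centre, released (x of barrel in the frame of tote between -0.14 and 0.117 m and y of barrel in the frame of tote between -0.11 and 0.11 m and z of barrel in the frame of tote between -0.005 and 0.1 m and x of carrier in the frame of tote between -0.14 and 0.117 m and y of carrier in the frame of tote between -0.11 and 0.11 m and z of carrier in the frame of tote between -0.005 and 0.1 m and x of bracket in the frame of tote between -0.14 and 0.117 m and y of bracket in the frame of tote between -0.11 and 0.11 m and z of bracket in the frame of tote between -0.005 and 0.1 m and linear speed of each of barrel, carrier, bracket, tray below 0.05 m/s and horizontal distance between tray and pad below 0.085 m and height (world z) of tray below 0.012 m and angle between tray's own z axis and vertical below 0.1 rad and contact force between the fingers and tray below 0.5 N); the robot touches nothing.
It fails at once if a part is gripped or pressed with the fingers (over 8 N) (contact force between the fingers and barrel above 8 N or contact force between the fingers and carrier above 8 N or contact force between the fingers and bracket above 8 N).
It fails at once if the tray is dropped (moving over 0.7 m/s with no finger on it) (linear speed of tray above 0.7 m/s and contact force between the fingers and tray below 0.3 N).
It fails at once if another thing on the bench is moved by more than 50 mm (distance of any of carton, torch, lens_unit, jar, screwdriver from where it was at the start of the episode above 0.05 m).
It also fails if it takes over 59 s, if anything falls off the work surface, if the arm or the gripper's body presses on something with over 40 N, if the wrist force passes 120 N, or if a joint passes its speed limit or range.

## Working session

There is one attempt and no reset: what is moved stays moved. The work goes in short steps, Python scripts to look and compute and a shell command to move; the robot and the scene stay as the last step left them, time stands still between calls to the robot, and variables do not carry over. Pictures are saved under pics/ and viewed, at most 10 in all, crops included, and the job is handed in when it is done.

```bash
mkdir -p pics; ls; python3 - <<'E'
from plant import ctrl,vision
import cv2,numpy as np
s=ctrl.get_state(); print(s)
for n in("top","scene"):
    c=vision.read_camera(n); cv2.imwrite(f"pics/{n}0.png",c["pixels"]); np.savez(f"{n}0.npz",**c)
    print(n,c["fx"],c["cx"],c["cy"],np.round(c["pose"],3).tolist(),[k for k in c])
E
```

```text
pics
{'time': 0.0, 'q': array([-1.24882479,  0.38381857,  0.04379652,  1.599593  , -0.01786955,
        1.16118514, -0.04989052]), 'qd': array([ 0.00105946,  0.00068629,  0.00044913, -0.00170915, -0.00086982,
        0.00054265, -0.00146656]), 'effort': array([ 1.20651193e-04, -4.33458638e+01,  1.02464497e+00, -2.49512368e+01,
        1.06143829e-02,  1.12056040e-02,  1.12856080e-05]), 'eef_pos': array([0.26452561, 0.59273437, 0.24088833]), 'orientation': array([[-9.13237495e-01,  4.07426590e-01, -9.22399849e-04],
       [ 4.07427605e-01,  9.13234238e-01, -2.44411484e-03],
       [-1.53430254e-04, -2.60786848e-03, -9.99996588e-01]]), 'contact_force': array([-0.13509765, -0.00289983,  0.49236562]), 'moment': array([-0.04007564,  0.00836689, -0.01297844]), 'grasp_force': 0.0, 'grip_width': 1.0028169241861433}
top 456.1670027555786 271.74752295861197 204.90939952127542 [[-0.037, 0.979, -0.199, 0.341], [-0.999, -0.037, 0.003, -0.003], [-0.005, 0.199, 0.98, 1.234], [0.0, 0.0, 0.0, 1.0]] ['pixels', 'depth', 'fx', 'fy', 'cx', 'cy', 'pose']
scene 379.185068815013 282.50854077301886 207.2981045473775 [[-0.218, -0.757, 0.615, 1.27], [0.976, -0.168, 0.14, 0.178], [-0.002, 0.631, 0.776, 0.968], [0.0, 0.0, 0.0, 1.0]] ['pixels', 'depth', 'fx', 'fy', 'cx', 'cy', 'pose']
```

View pics/top0.png

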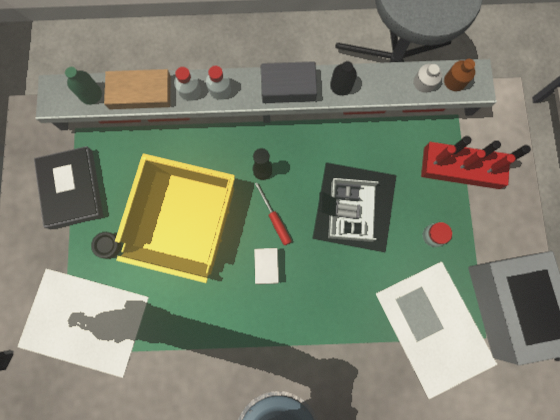

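View pics/scene0.png

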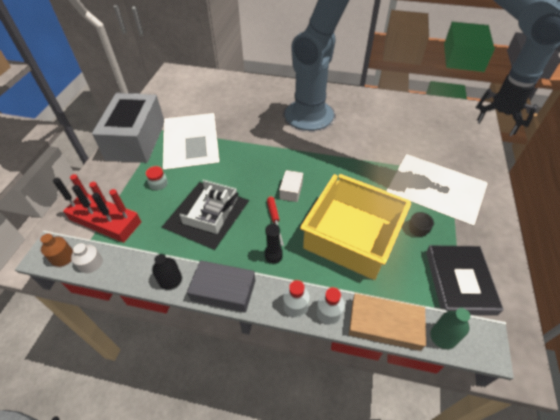

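The top view shows the pad and tray on the right (pad about (355,207)), with the grip side to find. The tote is on the left (about (177,217)), with the torch, screwdriver and carton between them. Next I'll measure and take a close crop.

```bash
cat > h.py <<'E'
import numpy as np,cv2
def cloud(c):
    v,u=np.mgrid[0:420,0:560]; d=c["depth"].astype(float)
    P=np.stack([(u-c["cx"])/c["fx"]*d,-(v-c["cy"])/c["fy"]*d,-d,np.ones_like(d)],-1)@np.array(c["pose"]).T
    P=P[...,:3]; P[d==0]=np.nan; return P
def rect(pts):
    (cx,cy),(w,h),a=cv2.minAreaRect(pts.astype(np.float32)); return np.round([cx,cy,w,h,a],4).tolist()
E
python3 - <<'E'
import numpy as np,cv2
from h import *
c=dict(np.load("top0.npz")); P=cloud(c); I=c["pixels"]; hsv=cv2.cvtColor(I,cv2.COLOR_BGR2HSV)
print("bench z",np.nanmedian(P[300:330,250:300,2]))
yel=(hsv[...,0]>18)&(hsv[...,0]<35)&(hsv[...,1]>120)&(np.arange(560)[None]<250)
z=P[...,2]
m=yel&(z>0.105)&(z<.125); print("high rim",rect(P[m][:,:2]))
m2=yel&(z>0.065)&(z<.08); print("75 band",rect(P[m2][:,:2]))
f=yel&(z<.012); print("floor",rect(P[f][:,:2]),np.median(P[f],0))
print("all",rect(P[yel&(z>.02)][:,:2]))
t=np.zeros_like(m); t[165:250,315:396]=1
m=t.astype(bool)&(z>.015)&(z<.055); print("tray",rect(P[m][:,:2]))
m=t.astype(bool)&(z>.06)&(z<.12); print("grip",m.sum(),P[m].mean(0),rect(P[m][:,:2]),np.argwhere(m).min(0),np.argwhere(m).max(0))
dark=t.astype(bool)&(hsv[...,2]<60)&(z<.012); print("pad",rect(P[dark][:,:2]))
for n,(a,b) in dict(torch=(262,152),carton=(266,265),jar=(440,233),lens=(105,245)).items(): print(n,P[b,a])
cv2.imwrite("pics/crop.png",np.hstack([cv2.resize(I[150:260,110:250],None,fx=2.8,fy=2.8),cv2.resize(I[150:260,300:410],None,fx=2.8,fy=2.8)]))
E
```

```text
bench z 0.0005806247908193285
high rim [0.5732, 0.2368, 0.248, 0.2345, 74.1494]
75 band [0.5449, 0.2436, 0.236, 0.2637, 74.1216]
floor [0.5764, 0.2298, 0.2639, 0.2998, 63.5751] [0.56718912 0.24668035 0.00340179]
all [0.555, 0.2525, 0.2681, 0.2783, 74.1166]
tray [0.5669, -0.2227, 0.1203, 0.1579, 83.0904]
grip 264 [ 0.57458581 -0.14253798  0.08655271] [0.5752, -0.1438, 0.0402, 0.0499, 86.0729] [192 318] [214 332]
pad [0.579, -0.2347, 0.1955, 0.2169, 77.2526]
torch [0.69968823 0.01366841 0.13959721]
carton [0.42428463 0.01464571 0.04959097]
jar [ 0.48866436 -0.43733267  0.06307122]
lens [0.49313145 0.43640891 0.03832737]
```

View pics/crop.png

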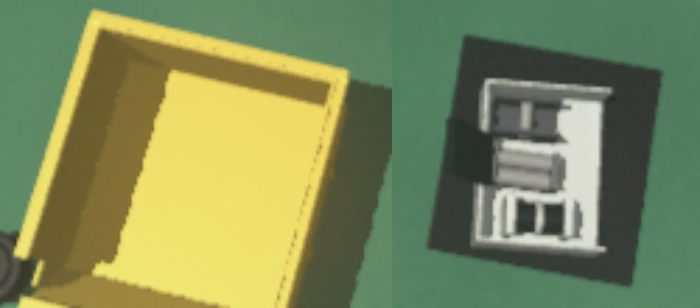

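The tray's open front faces right (world −y), its grip is at about (0.577, −0.143), and the tote's low wall faces the robot. The tool always points straight down here. So I'll pinch the grip across its 50 mm width, which lets the tray pivot about the finger line when I ease the grip.

```bash
python3 -m inch '-0.04 -0.038 0 8; -0.08 -0.075 0 16; -0.12 -0.113 0 24; -0.16 -0.15 0 32; -0.2 -0.188 0 40; -0.24 -0.225 0 48; -0.28 -0.263 0 56; -0.32 -0.3 0 64; -0.36 -0.337 0 73; -0.40 -0.375 0 73' 1
```

```text
time: 1.35
eef_pos: [0.4774, 0.0865, 0.242]
orientation: [[0.123, 0.992, -0.0], [0.992, -0.123, 0.0], [0.0, -0.0, -1.0]]
contact_force: [1.1, -0.4, -0.3]
grip_width: 0.998
grasp_force: 0.0
```

```bash
python3 -m inch '-0.045 0.025 0 0; -0.09 0.05 0 0; -0.135 0.076 0 0; -0.18 0.101 0.0 0; -0.214 0.126 0.02 0; -0.216 0.127 0.06 0; -0.216 0.127 0.09 0; -0.216 0.127 0.09 0; -0.216 0.127 0.09 0' 1; python3 - <<'E'
from plant import ctrl,vision
import cv2,numpy as np
from h import *
c=vision.read_camera("wrist"); cv2.imwrite("pics/w1.png",c["pixels"])
P=cloud(c); z=P[...,2]; t=(z>.055)&(z<.108)&(abs(P[...,0]-.577)<.06)&(abs(P[...,1]+.143)<.06)&(c["pixels"].max(-1)<90)
print(t.sum(),rect(P[t][:,:2]),P[t].mean(0)); s=ctrl.get_state(); print(s["eef_pos"],s["time"])
E
```

```text
time: 2.48
eef_pos: [0.5775, -0.1419, 0.1532]
orientation: [[0.122, 0.992, 0.001], [0.992, -0.122, -0.0], [-0.0, 0.001, -1.0]]
contact_force: [-0.8, -0.4, 0.6]
grip_width: 1.002
grasp_force: 0.0
3144 [0.5763, -0.1462, 0.0429, 0.0497, 82.8815] [ 0.57730408 -0.13974139  0.09166832]
[ 0.57799082 -0.14201231  0.15380781] 2.525
```

View pics/w1.png

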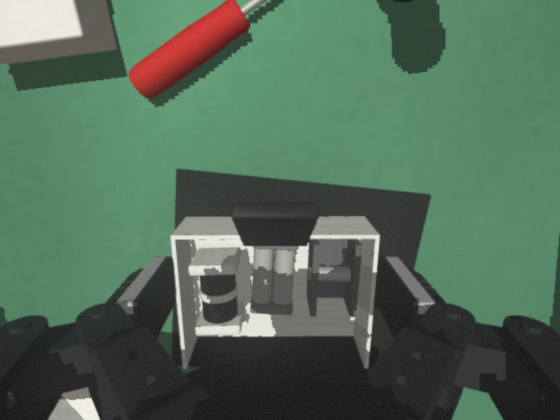

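The wrist view shows the grip centred between the open fingers (about (275,225)), with all three parts in the tray. Now I'll go down and close hard.

```bash
python3 -m inch '-0.002 -0.001 0.03 0; -0.002 -0.001 0.06 0; -0.002 -0.001 0.08 0; -0.002 -0.001 0.087 0; -0.002 -0.001 0.087 0; -0.002 -0.001 0.087 0' 1; python3 -m inch '0 0 0 0; 0 0 0 0; 0 0 0 0; 0 0 0 0; 0 0 0 0; 0 0 0 0; 0 0 0 0; 0 0 0 0' -1 120
```

```text
time: 3.28
eef_pos: [0.5767, -0.1441, 0.0665]
orientation: [[0.123, 0.992, 0.002], [0.992, -0.123, -0.0], [-0.0, 0.002, -1.0]]
contact_force: [0.2, -0.6, 0.5]
grip_width: 1.002
grasp_force: 0.0
time: 4.28
eef_pos: [0.5767, -0.1435, 0.0664]
orientation: [[0.123, 0.992, 0.002], [0.992, -0.123, 0.0], [0.001, 0.002, -1.0]]
contact_force: [-1.1, 0.9, 5.8]
grip_width: 0.567
grasp_force: 123.5
```

```bash
cat > tilt.py <<'E'
from plant import ctrl,vision
import cv2,numpy as np,sys
from h import *
s=ctrl.get_state(); p=s["eef_pos"]; R=np.array(s["orientation"]); g=p-R[:,2]*.003
print(s["time"],p,s["grip_width"],s["grasp_force"],s["contact_force"])
# tray points in pivot frame: f = forward along tray x (-tool x), y, z
for n in sys.argv[1].split(","):
    c=vision.read_camera(n); Q=(cloud(c)-g)
    f=-(Q@R[:,0]); y=Q@R[:,1]; z=Q[...,2]; I=c["pixels"].astype(int)
    m=(abs(y)<.085)&(abs(y)>.071)&(f>-.02)&(f<.18)&(z<.01)&(z>-.2)&(I.min(-1)>90)&(np.ptp(I,-1)<40)
    if len(sys.argv)>2: cv2.imwrite(f"pics/{sys.argv[2]}{n}.png",c["pixels"])
    if m.sum()>20:
        # upper edge of side walls
        fb=np.round(f[m]/.01).astype(int); a=[(k*.01,np.percentile(z[m][fb==k],90)) for k in np.unique(fb) if (fb==k).sum()>3]
        print(n,m.sum(),[(round(u,2),round(v,3)) for u,v in a])
E
python3 -m inch '0 0 -0.003 0; 0 0 -0.008 0; 0 0 -0.014 0; 0 0 -0.02 0; 0 0 -0.02 0; 0 0 -0.02 0'; python3 tilt.py scene,wrist lift_
```

```text
time: 5.03
eef_pos: [0.5755, -0.1436, 0.0853]
orientation: [[0.123, 0.992, -0.0], [0.992, -0.123, 0.0], [0.0, -0.0, -1.0]]
contact_force: [-0.4, 1.2, -4.6]
grip_width: 0.564
grasp_force: 124.4
5.025 [ 0.57554939 -0.14362221  0.0852597 ] 0.563978520304752 124.37039852142334 [-0.38712449  1.24369625 -4.5790087 ]
scene 414 [(np.float64(0.02), np.float64(-0.023)), (np.float64(0.03), np.float64(-0.022)), (np.float64(0.04), np.float64(-0.022)), (np.float64(0.05), np.float64(-0.024)), (np.float64(0.06), np.float64(-0.024)), (np.float64(0.07), np.float64(-0.022)), (np.float64(0.08), np.float64(-0.023)), (np.float64(0.09), np.float64(-0.022)), (np.float64(0.1), np.float64(-0.023)), (np.float64(0.11), np.float64(-0.021)), (np.float64(0.12), np.float64(-0.023)), (np.float64(0.13), np.float64(-0.024)), (np.float64(0.14), np.float64(-0.023))]
wrist 2611 [(np.float64(0.02), np.float64(-0.021)), (np.float64(0.03), np.float64(-0.026)), (np.float64(0.04), np.float64(-0.038)), (np.float64(0.07), np.float64(-0.02)), (np.float64(0.08), np.float64(-0.02)), (np.float64(0.09), np.float64(-0.02)), (np.float64(0.1), np.float64(-0.03))]
```

View pics/lift_scene.png

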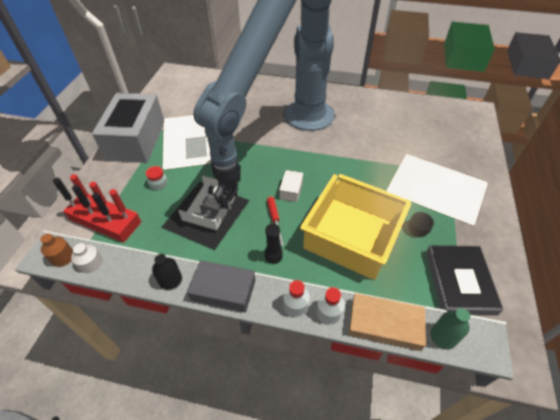

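The tray hangs level: its side-wall tops are flat to within 3 mm. I'll lift it and carry it gently.

```bash
python3 -m inch '0 0 -0.008 0; 0 0 -0.022 0; 0 0 -0.042 0; 0 0 -0.064 0; 0 0 -0.088 0; 0 0 -0.112 0; 0 0 -0.136 0; 0 0 -0.156 0; 0 0 -0.170 0; 0 0 -0.176 0'; python3 -m inch '0.006 0 0 1; 0.02 -0.002 0 2; 0.042 -0.004 0 3; 0.07 -0.006 0 4; 0.1 -0.009 0 5; 0.13 -0.011 0 6; 0.16 -0.014 0 7; 0.188 -0.016 0 8; 0.212 -0.018 0 9; 0.23 -0.02 0 9'; python3 tilt.py scene,wrist
```

```text
time: 6.38
eef_pos: [0.576, -0.1439, 0.2624]
orientation: [[0.123, 0.992, 0.002], [0.992, -0.123, 0.0], [0.0, 0.002, -1.0]]
contact_force: [0.1, -0.2, -5.3]
grip_width: 0.566
grasp_force: 124.6
time: 7.62
eef_pos: [0.5833, 0.0892, 0.26]
orientation: [[0.275, 0.961, -0.002], [0.961, -0.275, -0.0], [-0.001, -0.002, -1.0]]
contact_force: [-0.2, 0.1, -4.9]
grip_width: 0.568
grasp_force: 124.5
7.625 [0.58333199 0.08915258 0.2599653 ] 0.5675318774260192 124.45642948150635 [-0.18135517  0.07617695 -4.94011911]
scene 689 [(np.float64(0.02), np.float64(-0.023)), (np.float64(0.03), np.float64(-0.022)), (np.float64(0.04), np.float64(-0.022)), (np.float64(0.05), np.float64(-0.023)), (np.float64(0.06), np.float64(-0.024)), (np.float64(0.07), np.float64(-0.023)), (np.float64(0.08), np.float64(-0.023)), (np.float64(0.09), np.float64(-0.022)), (np.float64(0.1), np.float64(-0.022)), (np.float64(0.11), np.float64(-0.023)), (np.float64(0.12), np.float64(-0.023)), (np.float64(0.13), np.float64(-0.022)), (np.float64(0.14), np.float64(-0.025))]
wrist 1393 [(np.float64(0.01), np.float64(-0.043)), (np.float64(0.02), np.float64(-0.021)), (np.float64(0.03), np.float64(-0.029)), (np.float64(0.04), np.float64(-0.044)), (np.float64(0.07), np.float64(-0.02)), (np.float64(0.08), np.float64(-0.02)), (np.float64(0.09), np.float64(-0.02))]
```

```bash
python3 -m inch '0.006 -0.001 0 0; 0.02 -0.004 0 0; 0.045 -0.01 0 0; 0.075 -0.018 0 0; 0.105 -0.026 0 0; 0.135 -0.033 0 0; 0.165 -0.04 0 0; 0.19 -0.046 0 0; 0.21 -0.051 0 0; 0.22 -0.053 0 0'; python3 -m inch '0 0 0 0; 0 0 0 0'; python3 tilt.py scene,top tote_
```

```text
time: 8.98
eef_pos: [0.5936, 0.3149, 0.261]
orientation: [[0.275, 0.961, -0.0], [0.961, -0.275, 0.0], [0.0, -0.0, -1.0]]
contact_force: [-0.2, -1.0, -5.8]
grip_width: 0.569
grasp_force: 124.4
time: 9.22
eef_pos: [0.5945, 0.3109, 0.2613]
orientation: [[0.279, 0.96, 0.0], [0.96, -0.279, -0.002], [-0.001, 0.001, -1.0]]
contact_force: [0.2, 0.0, -4.8]
grip_width: 0.568
grasp_force: 124.4
9.225 [0.59448172 0.31094136 0.26132974] 0.5681835716437025 124.40247774124146 [ 0.21441886  0.0377623  -4.7827749 ]
scene 869 [(np.float64(0.02), np.float64(-0.021)), (np.float64(0.03), np.float64(-0.022)), (np.float64(0.04), np.float64(-0.022)), (np.float64(0.05), np.float64(-0.021)), (np.float64(0.06), np.float64(-0.021)), (np.float64(0.07), np.float64(-0.022)), (np.float64(0.08), np.float64(-0.022)), (np.float64(0.09), np.float64(-0.022)), (np.float64(0.1), np.float64(-0.022)), (np.float64(0.11), np.float64(-0.022)), (np.float64(0.12), np.float64(-0.022)), (np.float64(0.13), np.float64(-0.023)), (np.float64(0.14), np.float64(-0.022))]
top 331 [(np.float64(0.02), np.float64(-0.02)), (np.float64(0.03), np.float64(-0.02)), (np.float64(0.04), np.float64(-0.019)), (np.float64(0.05), np.float64(-0.02)), (np.float64(0.06), np.float64(-0.022)), (np.float64(0.07), np.float64(-0.021)), (np.float64(0.08), np.float64(-0.022)), (np.float64(0.09), np.float64(-0.021)), (np.float64(0.1), np.float64(-0.021)), (np.float64(0.11), np.float64(-0.019)), (np.float64(0.12), np.float64(-0.02)), (np.float64(0.13), np.float64(-0.022)), (np.float64(0.14), np.float64(-0.02))]
```

View pics/tote_scene.png

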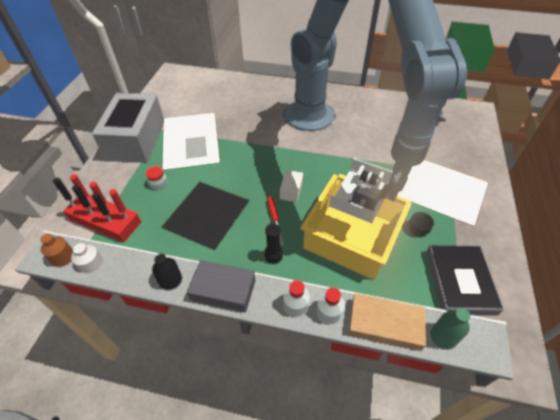

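The picture shows the loaded tray level over the tote (about (362,190)), with the lip about 82 mm above the rim. I'll ease the grip in steps so the tray swings nose-down.

```bash
python3 -m inch '0 0 0 0; 0 0 0 0' -1 60; python3 tilt.py scene;  python3 -m inch '0 0 0 0; 0 0 0 0' -1 40; python3 tilt.py scene; python3 -m inch '0 0 0 0; 0 0 0 0' -1 28; python3 tilt.py scene tip_
```

```text
time: 9.57
eef_pos: [0.594, 0.3127, 0.2614]
orientation: [[0.277, 0.961, 0.0], [0.961, -0.277, 0.0], [0.0, -0.0, -1.0]]
contact_force: [0.8, 0.2, -4.8]
grip_width: 0.568
grasp_force: 124.4
9.575 [0.59398541 0.31267335 0.26137685] 0.5677365303381995 124.40733432769775 [ 0.838491    0.15382497 -4.82745654]
scene 879 [(np.float64(0.02), np.float64(-0.021)), (np.float64(0.03), np.float64(-0.022)), (np.float64(0.04), np.float64(-0.023)), (np.float64(0.05), np.float64(-0.021)), (np.float64(0.06), np.float64(-0.022)), (np.float64(0.07), np.float64(-0.022)), (np.float64(0.08), np.float64(-0.021)), (np.float64(0.09), np.float64(-0.021)), (np.float64(0.1), np.float64(-0.022)), (np.float64(0.11), np.float64(-0.021)), (np.float64(0.12), np.float64(-0.021)), (np.float64(0.13), np.float64(-0.022)), (np.float64(0.14), np.float64(-0.024))]
time: 9.88
eef_pos: [0.5939, 0.3132, 0.2613]
orientation: [[0.276, 0.961, -0.0], [0.961, -0.276, -0.0], [-0.0, -0.0, -1.0]]
contact_force: [0.5, 0.8, -4.5]
grip_width: 0.569
grasp_force: 124.4
9.875 [0.59385899 0.31317479 0.26125484] 0.5694329657791396 124.4063329
[... 715 characters left out ...]
[-1.1, 0.3, -6.1]
grip_width: 0.56
grasp_force: 124.4
10.175 [0.59391351 0.31312292 0.26123861] 0.5603932628538203 124.40670490264893 [-1.07205781  0.3300141  -6.05517664]
scene 887 [(np.float64(0.02), np.float64(-0.02)), (np.float64(0.03), np.float64(-0.022)), (np.float64(0.04), np.float64(-0.022)), (np.float64(0.05), np.float64(-0.021)), (np.float64(0.06), np.float64(-0.022)), (np.float64(0.07), np.float64(-0.022)), (np.float64(0.08), np.float64(-0.022)), (np.float64(0.09), np.float64(-0.022)), (np.float64(0.1), np.float64(-0.022)), (np.float64(0.11), np.float64(-0.022)), (np.float64(0.12), np.float64(-0.023)), (np.float64(0.13), np.float64(-0.022)), (np.float64(0.14), np.float64(-0.024))]
```

The force setting hasn't relaxed the grip, so I'll command an opening just below contact (contact is about 0.13).

```bash
for o in 0.0 0.06 0.1; do python3 -m inch '0 0 0 0; 0 0 0 0' $o 25 | grep -E 'time|gra|grip'; done; python3 tilt.py scene
```

```text
time: 10.48
grip_width: 0.565
grasp_force: 124.4
time: 10.72
grip_width: 0.567
grasp_force: 124.4
time: 10.98
grip_width: 0.568
grasp_force: 124.4
10.975 [0.59395144 0.31307027 0.26126466] 0.5678996434056031 124.40704107284546 [-0.48133181 -0.62877516 -4.85974398]
scene 882 [(np.float64(0.02), np.float64(-0.021)), (np.float64(0.03), np.float64(-0.022)), (np.float64(0.04), np.float64(-0.022)), (np.float64(0.05), np.float64(-0.022)), (np.float64(0.06), np.float64(-0.022)), (np.float64(0.07), np.float64(-0.022)), (np.float64(0.08), np.float64(-0.022)), (np.float64(0.09), np.float64(-0.022)), (np.float64(0.1), np.float64(-0.021)), (np.float64(0.11), np.float64(-0.022)), (np.float64(0.12), np.float64(-0.022)), (np.float64(0.13), np.float64(-0.023)), (np.float64(0.14), np.float64(-0.024))]
```

The gripper appears to self-lock at the force it first closed with. The tray fits inside the tote, so I'll lower it to the tote floor, where nothing can be dropped, regrip it weakly there, and let it tip as it is raised.

```bash
python3 -m inch '-0.005 0 0 0; -0.015 0 0.005 0; -0.024 0 0.015 0; -0.028 0 0.03 0; -0.028 0 0.05 0; -0.028 0 0.07 0; -0.028 0 0.09 0; -0.028 0 0.11 0; -0.028 0 0.125 0; -0.028 0 0.13 0'; python3 -m inch '0 0 0.01 0; 0 0 0.02 0; 0 0 0.03 0; 0 0 0.04 0; 0 0 0.048 0; 0 0 0.054 0; 0 0 0.058 0; 0 0 0.06 0'; python3 tilt.py top in_
```

```text
time: 12.28
eef_pos: [0.5854, 0.2859, 0.1296]
orientation: [[0.276, 0.961, -0.002], [0.961, -0.276, -0.001], [-0.002, -0.002, -1.0]]
contact_force: [0.8, 0.1, -5.0]
grip_width: 0.565
grasp_force: 124.2
time: 13.28
eef_pos: [0.5862, 0.2862, 0.0711]
orientation: [[0.276, 0.961, -0.0], [0.961, -0.276, -0.0], [-0.0, -0.0, -1.0]]
contact_force: [-0.2, 0.2, -6.0]
grip_width: 0.567
grasp_force: 124.5
13.275 [0.58620444 0.2861951  0.07110601] 0.5668942225729648 124.53535079956055 [-0.17685073  0.20847885 -6.0201422 ]
top 234 [(np.float64(0.02), np.float64(-0.024)), (np.float64(0.03), np.float64(-0.02)), (np.float64(0.04), np.float64(-0.02)), (np.float64(0.05), np.float64(-0.021)), (np.float64(0.06), np.float64(-0.02)), (np.float64(0.07), np.float64(-0.021)), (np.float64(0.08), np.float64(-0.022)), (np.float64(0.09), np.float64(-0.022)), (np.float64(0.1), np.float64(-0.022)), (np.float64(0.11), np.float64(-0.021)), (np.float64(0.12), np.float64(-0.021)), (np.float64(0.13), np.float64(-0.021)), (np.float64(0.14), np.float64(-0.022))]
```

```bash
python3 -m inch '0 0 0.002 0; 0 0 0.004 0; 0 0 0.005 0; 0 0 0.005 0; 0 0 0.005 0';python3 -m inch '0 0 0 0; 0 0 0 0; 0 0 0 0' 0.3 20; python3 -m inch '0 0 0 0; 0 0 0 0; 0 0 0 0; 0 0 0 0; 0 0 0 0' -1 20
```

```text
time: 13.95
eef_pos: [0.5864, 0.2865, 0.0667]
orientation: [[0.276, 0.961, 0.001], [0.961, -0.276, 0.0], [0.001, 0.0, -1.0]]
contact_force: [-1.1, 1.0, -2.7]
grip_width: 0.566
grasp_force: 124.6
time: 14.32
eef_pos: [0.5867, 0.2861, 0.0668]
orientation: [[0.277, 0.961, 0.001], [0.961, -0.277, 0.0], [0.001, 0.001, -1.0]]
contact_force: [-1.1, -0.1, -0.1]
grip_width: 0.649
grasp_force: 0.0
time: 14.95
eef_pos: [0.5865, 0.2863, 0.0668]
orientation: [[0.277, 0.961, 0.001], [0.961, -0.277, 0.0], [0.001, 0.0, -1.0]]
contact_force: [-1.5, 0.2, 6.7]
grip_width: 0.583
grasp_force: 22.1
```

```bash
python3 -m inch '0 0 -0.005 0; 0 0 -0.012 0; 0 0 -0.02 0; 0 0 -0.03 0; 0 0 -0.04 0; 0 0 -0.05 0; 0 0 -0.056 0; 0 0 -0.06 0'; python3 tilt.py scene,top up_
```

```text
time: 15.95
eef_pos: [0.5863, 0.2862, 0.1268]
orientation: [[0.276, 0.961, 0.0], [0.961, -0.276, 0.0], [0.0, 0.0, -1.0]]
contact_force: [-0.4, 0.2, -5.3]
grip_width: 0.583
grasp_force: 22.1
15.95 [0.58629751 0.28622882 0.12682646] 0.5825878785416475 22.067357897758484 [-0.42090539  0.1808883  -5.34479486]
scene 360 [(np.float64(0.01), np.float64(-0.027)), (np.float64(0.02), np.float64(-0.025)), (np.float64(0.03), np.float64(-0.027)), (np.float64(0.04), np.float64(-0.028)), (np.float64(0.05), np.float64(-0.029)), (np.float64(0.06), np.float64(-0.032)), (np.float64(0.07), np.float64(-0.032)), (np.float64(0.08), np.float64(-0.035)), (np.float64(0.09), np.float64(-0.036)), (np.float64(0.1), np.float64(-0.037)), (np.float64(0.11), np.float64(-0.038)), (np.float64(0.12), np.float64(-0.041)), (np.float64(0.13), np.float64(-0.042))]
top 243 [(np.float64(0.02), np.float64(-0.024)), (np.float64(0.03), np.float64(-0.025)), (np.float64(0.04), np.float64(-0.027)), (np.float64(0.05), np.float64(-0.03)), (np.float64(0.06), np.float64(-0.031)), (np.float64(0.07), np.float64(-0.035)), (np.float64(0.08), np.float64(-0.035)), (np.float64(0.09), np.float64(-0.034)), (np.float64(0.1), np.float64(-0.036)), (np.float64(0.11), np.float64(-0.038)), (np.float64(0.12), np.float64(-0.039)), (np.float64(0.13), np.float64(-0.039))]
```

View pics/up_scene.png

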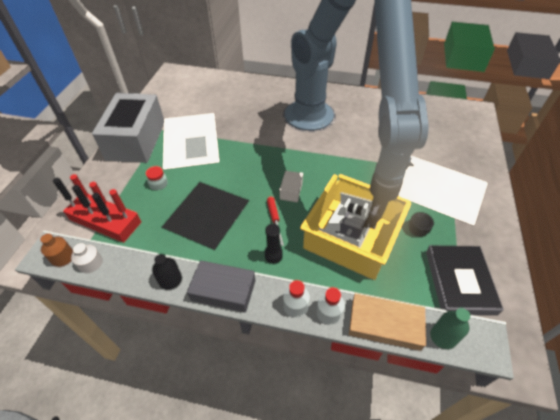

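The tray is inside the tote at only about 8° of tip, because even 20 N holds it by friction. Short upward jerks should make the load rotate it further.

```bash
python3 -m inch '0 0 -0.05 0; 0 0 -0.05 0; 0 0 -0.015 0; 0 0 -0.065 0; 0 0 -0.065 0; 0 0 -0.03 0; 0 0 -0.08 0; 0 0 -0.08 0'; python3 tilt.py scene,top
```

```text
time: 17.05
eef_pos: [0.5884, 0.2867, 0.2081]
orientation: [[0.277, 0.961, 0.005], [0.961, -0.277, 0.002], [0.004, 0.005, -1.0]]
contact_force: [1.9, 0.4, -4.3]
grip_width: 0.581
grasp_force: 24.4
17.05 [0.58837699 0.2866547  0.20811836] 0.5809731781322125 24.417611360549927 [ 1.8671358   0.39568299 -4.26157158]
scene 531 [(np.float64(-0.02), np.float64(-0.044)), (np.float64(-0.01), np.float64(-0.034)), (np.float64(0.0), np.float64(-0.036)), (np.float64(0.01), np.float64(-0.044)), (np.float64(0.02), np.float64(-0.055)), (np.float64(0.03), np.float64(-0.06)), (np.float64(0.04), np.float64(-0.067)), (np.float64(0.05), np.float64(-0.075)), (np.float64(0.06), np.float64(-0.086)), (np.float64(0.07), np.float64(-0.092)), (np.float64(0.08), np.float64(-0.097))]
top 292 [(np.float64(-0.02), np.float64(-0.047)), (np.float64(-0.01), np.float64(-0.035)), (np.float64(0.0), np.float64(-0.033)), (np.float64(0.01), np.float64(-0.044)), (np.float64(0.02), np.float64(-0.051)), (np.float64(0.03), np.float64(-0.057)), (np.float64(0.04), np.float64(-0.068)), (np.float64(0.05), np.float64(-0.074)), (np.float64(0.06), np.float64(-0.082)), (np.float64(0.07), np.float64(-0.091)), (np.float64(0.08), np.float64(-0.099))]
```

```bash
python3 -m inch '0 0 0 0; 0 0 0 0; 0 0 0 0; 0 0 0 0'; python3 tilt.py top,scene z_ | cut -c1-120; python3 - <<'E'
import cv2,numpy as np
a=cv2.imread("pics/z_top.png")[140:290,100:250]; b=cv2.imread("pics/z_scene.png")[150:280,290:420]
cv2.imwrite("pics/zz.png",np.hstack([cv2.resize(a,(400,400)),cv2.resize(b,(400,400))]))
E
```

```text
time: 17.65
eef_pos: [0.5863, 0.2862, 0.2064]
orientation: [[0.276, 0.961, 0.0], [0.961, -0.276, 0.0], [0.0, 0.0, -1.0]]
contact_force: [0.3, -0.3, -1.5]
grip_width: 0.579
grasp_force: 24.7
17.65 [0.58626856 0.28617554 0.20637608] 0.5788070391991049 24.675410985946655 [ 0.30302905 -0.33334521 -1.4846812 ]
top 380 [(np.float64(-0.02), np.float64(-0.043)), (np.float64(-0.01), np.float64(-0.036)), (np.float64(0.0), np.float64(
scene 621 [(np.float64(-0.02), np.float64(-0.044)), (np.float64(-0.01), np.float64(-0.036)), (np.float64(0.0), np.float6
```

View pics/zz.png

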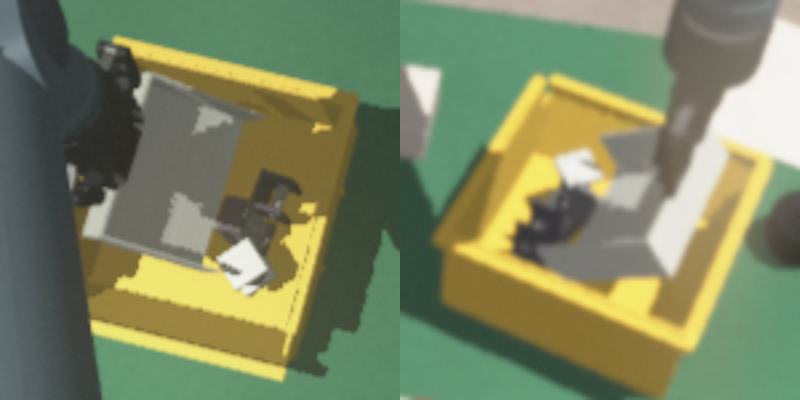

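The left view shows the tray tipped about 38° and empty, and all three parts piled on the tote floor (about (260,230)). The force reading of 1.5 N agrees. I'll give it one more upward jerk for margin, then lift out and return to the pad.

```bash
python3 -m inch '0 0 -0.05 0; 0 0 -0.05 0; 0 0 -0.1 0; 0 0 -0.1 0; 0 0 -0.1 0'; python3 tilt.py scene,top out_; python3 - <<'E'
import cv2,numpy as np
from plant import vision
from h import *
c=vision.read_camera("top"); P=cloud(c); z=P[...,2]; I=c["pixels"]
m=(I.max(-1)<60)&(z<.012)&(z>-.01)&(abs(P[...,0]-.57)<.14)&(abs(P[...,1]+.23)<.15)
n,l,s,_=cv2.connectedComponentsWithStats(m.astype(np.uint8)); k=1+s[1:,4].argmax(); print("pad",rect(P[l==k][:,:2]),s[k,4])
hi=(z>.125)&(abs(P[...,0]-.57)<.2)&(abs(P[...,1]-.238)<.2)
Q=P[...,:2]-[.571,.238]; b=np.array([.962,-.274]);a=np.array([.274,.962])
t=(abs(Q@b)<.1)&(abs(Q@a)<.1)&(z>.012)&(z<.12)
for x in (-.05,): print("inside heights pct",np.percentile(z[t],[50,95,100]),t.sum())
E
```

```text
time: 18.38
eef_pos: [0.5857, 0.2859, 0.3053]
orientation: [[0.277, 0.961, -0.001], [0.961, -0.277, -0.0], [-0.001, -0.001, -1.0]]
contact_force: [-0.5, -0.1, -1.6]
grip_width: 0.582
grasp_force: 24.6
18.375 [0.58572334 0.28590415 0.30527498] 0.5824036300884909 24.647971987724304 [-0.53399289 -0.05264362 -1.56748945]
scene 791 [(np.float64(-0.02), np.float64(-0.044)), (np.float64(-0.01), np.float64(-0.035)), (np.float64(0.0), np.float64(-0.036)), (np.float64(0.01), np.float64(-0.046)), (np.float64(0.02), np.float64(-0.054)), (np.float64(0.03), np.float64(-0.063)), (np.float64(0.04), np.float64(-0.069)), (np.float64(0.05), np.float64(-0.078)), (np.float64(0.06), np.float64(-0.085)), (np.float64(0.07), np.float64(-0.091)), (np.float64(0.08), np.float64(-0.098))]
top 366 [(np.float64(-0.02), np.float64(-0.046)), (np.float64(-0.01), np.float64(-0.035)), (np.float64(0.0), np.float64(-0.034)), (np.float64(0.01), np.float64(-0.044)), (np.float64(0.02), np.float64(-0.053)), (np.float64(0.03), np.float64(-0.058)), (np.float64(0.04), np.float64(-0.068)), (np.float64(0.05), np.float64(-0.075)), (np.float64(0.06), np.float64(-0.081)), (np.float64(0.07), np.float64(-0.089)), (np.float64(0.08), np.float64(-0.096))]
pad [0.579, -0.2345, 0.1973, 0.2174, 77.0127] 5458
inside heights pct [0.0390696  0.069248   0.07288918] 753
```

The tilt is about 37°, close to the 34.4° threshold. A few more shakes while the lip is still over the tote will make it certain.

```bash
python3 -m inch '0 0 0.06 0; 0 0 0 0; 0 0 0.06 0; 0 0 0 0; 0 0 0.06 0; 0 0 0 0; 0 0 0.06 0; 0 0 0 0; 0 0 0 0; 0 0 0 0'; sed -i 's/^        print(n,m.sum.*$/        k=[i for i,(u,v) in enumerate(a) if u>.005]; print(n,"tilt deg",-np.degrees(np.arctan(np.polyfit(np.array(a)[k,0],np.array(a)[k,1],1)[0])),np.round(a[-1],3))/' tilt.py; python3 tilt.py scene,top; 
```

```text
time: 19.77
eef_pos: [0.5865, 0.2867, 0.3062]
orientation: [[0.276, 0.961, 0.001], [0.961, -0.276, 0.0], [0.001, 0.001, -1.0]]
contact_force: [-0.1, -0.4, -1.9]
grip_width: 0.582
grasp_force: 24.8
19.775 [0.58646395 0.28667902 0.30622884] 0.5823081004882822 24.84377145767212 [-0.05911459 -0.36036341 -1.91718885]
scene tilt deg 39.054548624791906 [ 0.08  -0.105]
top tilt deg 38.647674315711534 [ 0.07  -0.093]
```

The tilt is now about 39°, held with the lip inside the mouth. Carrying the tray to the pad.

```bash
python3 -m inch '-0.007 0.002 0 0; -0.022 0.006 -0.01 0; -0.047 0.013 -0.01 0; -0.077 0.021 -0.01 0; -0.108 0.03 -0.01 0; -0.14 0.038 -0.01 0; -0.172 0.047 -0.01 0; -0.204 0.056 -0.01 0; -0.234 0.064 -0.01 0; -0.26 0.071 -0.01 0'; python3 -m inch '-0.02 0.006 0 0; -0.045 0.012 0 0; -0.075 0.02 0 0; -0.105 0.028 0 0; -0.135 0.037 0 0; -0.165 0.045 0 0; -0.195 0.053 0 0; -0.22 0.06 0 0; -0.235 0.065 0 0; -0.24 0.066 0 0';python3 -m inch '0 0 0.01 0; 0 0 0.03 0; 0 0 0.055 0; 0 0 0.08 0; 0 0 0.1 0; 0 0 0.12 0; 0 0 0.135 0; 0 0 0.145 0; 0 0 0.15 0'; python3 tilt.py scene,top
```

```text
time: 21.12
eef_pos: [0.5817, 0.012, 0.3168]
orientation: [[0.281, 0.96, 0.001], [0.96, -0.281, -0.0], [-0.0, 0.001, -1.0]]
contact_force: [0.1, 0.4, -3.3]
grip_width: 0.581
grasp_force: 24.8
time: 22.38
eef_pos: [0.5785, -0.2344, 0.3166]
orientation: [[0.28, 0.96, 0.0], [0.96, -0.28, -0.0], [-0.0, 0.0, -1.0]]
contact_force: [-0.8, 0.3, -2.0]
grip_width: 0.582
grasp_force: 24.8
time: 23.5
eef_pos: [0.5796, -0.2323, 0.1658]
orientation: [[0.277, 0.961, -0.0], [0.961, -0.277, -0.0], [-0.0, -0.0, -1.0]]
contact_force: [-0.1, -0.7, -1.5]
grip_width: 0.581
grasp_force: 24.8
23.5 [ 0.57962337 -0.2322893   0.16584542] 0.5807200079202745 24.764035642147064 [-0.11645234 -0.68378261 -1.46348912]
scene tilt deg 39.647974101332856 [ 0.07  -0.095]
```

```bash
python3 -m inch '0 0 0.01 0; 0 0 0.02 0; 0 0 0.027 0; 0.006 0 0.031 0; 0.0155 0 0.036 0; 0.026 0 0.043 0; 0.038 0 0.051 0; 0.038 0 0.051 0'; python3 tilt.py scene,top mid_
```

```text
time: 24.6
eef_pos: [0.5919, -0.192, 0.1158]
orientation: [[0.273, 0.962, 0.001], [0.962, -0.273, 0.004], [0.004, 0.0, -1.0]]
contact_force: [0.6, 2.6, 1.9]
grip_width: 0.576
grasp_force: 25.3
24.6 [ 0.59191216 -0.19196048  0.11575183] 0.5764884295815949 25.285951495170593 [0.64720353 2.64595525 1.85974014]
scene tilt deg 21.81137132349876 [ 0.11  -0.073]
top tilt deg 20.85459328737772 [ 0.1   -0.066]
```

Flattening works (39° → 21°). Continuing down to flat.

```bash
python3 -m inch '0.01 0 0.009 0; 0.019 0 0.019 0; 0.026 0 0.027 0; 0.031 0 0.034 0; 0.035 0 0.04 0; 0.038 0 0.045 0; 0.039 0 0.048 0; 0.039 0 0.048 0'; python3 tilt.py scene,top flat_
```

```text
time: 25.7
eef_pos: [0.6007, -0.1588, 0.0687]
orientation: [[0.277, 0.961, -0.0], [0.961, -0.277, 0.001], [0.001, -0.001, -1.0]]
contact_force: [-3.3, 0.1, 8.2]
grip_width: 0.581
grasp_force: 23.9
25.7 [ 0.60066609 -0.15877809  0.06873363] 0.580748992695696 23.9103564620018 [-3.28192497  0.14062216  8.22144393]
scene tilt deg 4.978787407783975 [ 0.14  -0.048]
top tilt deg 0.6107515806873579 [ 0.13  -0.023]
```

```bash
python3 -m inch '0 0 0.001 0; 0 0 0.001 0; 0 0 0.001 0; 0 0 0.001 0; 0 0 0.001 0; 0 0 0.001 0' 1; python3 -m inch '0 0 -0.01 0; 0 0 -0.03 0; 0 0 -0.06 0; 0 0 -0.1 0; 0 0 -0.15 0; 0.05 0 -0.17 0; 0.1 0 -0.17 0; 0.15 0 -0.17 0; 0.2 0 -0.17 0; 0.2 0 -0.17 0' 1; python3 - <<'E'
import cv2,numpy as np
from plant import vision
from h import *
c=vision.read_camera("top"); P=cloud(c); z=P[...,2]; I=c["pixels"].astype(int)
n=(abs(P[...,0]-.58)<.13)&(abs(P[...,1]+.23)<.12)&(I.min(-1)>90)&(np.ptp(I,-1)<40)
w=n&(z>.035)&(z<.07); print("wall tops",rect(P[w][:,:2]),np.percentile(z[w],[2,50,98]))
f=n&(z<.03); A=np.c_[P[f][:,:2],np.ones(f.sum())]; print("floor",np.median(z[f]),np.linalg.lstsq(A,z[f],rcond=None)[0],rect(P[n&(z<.07)][:,:2]))
I=c["pixels"]; cv2.imwrite("pics/end.png",np.hstack([cv2.resize(I[140:290,100:250],(400,400)),cv2.resize(I[140:290,270:420],(400,400))]))
E
```

```text
time: 26.55
eef_pos: [0.6009, -0.1582, 0.0662]
orientation: [[0.276, 0.961, -0.0], [0.961, -0.276, -0.0], [-0.0, -0.0, -1.0]]
contact_force: [-0.1, -0.4, 0.0]
grip_width: 1.003
grasp_force: 0.0
time: 27.8
eef_pos: [0.6575, 0.0424, 0.2374]
orientation: [[0.266, 0.964, 0.002], [0.964, -0.266, 0.004], [0.004, 0.001, -1.0]]
contact_force: [-0.8, -0.3, 0.0]
grip_width: 0.994
grasp_force: 0.0
wall tops [0.5785, -0.2331, 0.1199, 0.1586, 74.1143] [0.03609118 0.04695638 0.05237446]
floor 0.006587497448081958 [ 0.00450601 -0.00338698  0.00353437] [0.5838, -0.2394, 0.1286, 0.1725, 73.8196]
```

View pics/end.png

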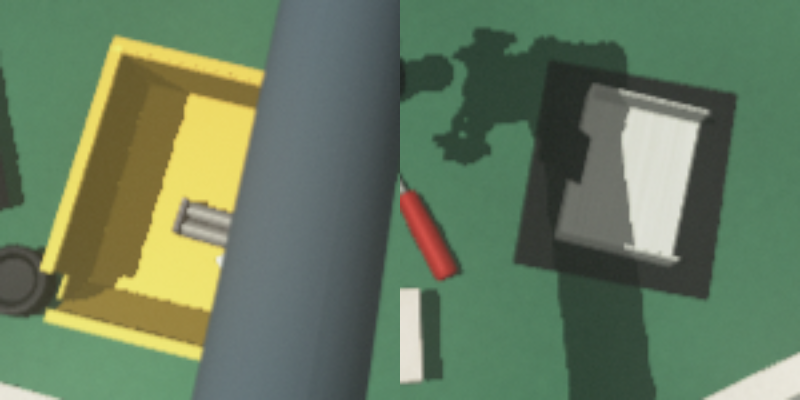

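The tray stands flat, empty and centred on the pad (right half, about (630,180)), and the arm is clear. The carrier shows in the tote; the arm hides the other two parts, which were seen there earlier. Handing in.

```bash
python3 -c "
from plant import job; print(job.finish_job())"
```

```text
the job is handed in; nothing more can be done
None
```

I tipped all three parts into the tote, set the empty tray down flat, centred on its pad, and released it; the job was handed in at about 28 s, with no verdict returned.

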